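# Pack the belt-job tooling into its tray

## Robot

A 6-joint arm with a two-finger parallel gripper is mounted at the origin on the work surface. World frame = base frame: x ahead of the robot, y to its left, z up, the work surface at z = 0. Lengths are in m, angles in rad, forces in N, time in s.
With the tool pointing down it reaches from about 0.3 to 0.875 m from the base axis. Payload 6.4 kg.
Tool frame: the origin (TCP) lies at the centre of the arm's flange, where the gripper is bolted on; the fingertips stand 173 mm ahead of it and the grasp point (between the pads) lies 155 mm ahead of it; z points along the fingers, x is the direction in which the jaws open and shut, and the axes are right-handed (so a half turn about z gives the same grasp; the last joint's range is limited). The gripper opens to 85 mm and grips with 20 to 120 N. Pads are 22 mm wide; open, the fingers measure 114 mm over their backs; the gripper's body (76 mm by 85 mm) begins 54 mm behind the grasp point. The pads swing forward as they close: fully open they stand 13 mm farther back than shut.
Start: joints at [-1.402, 0.181, 1.607, -0, 1.354, -0.206], TCP at [0.211, -0.535, 0.405] pointing down, gripper open.
Joint ranges: [-2.99, 2.99], [-0.89, 2.07], [0.3, 2.58], [-1.14, 4.28], [0, 2.63], [-3.12, 3.12]. Speed limits (rad/s): [2.57, 2.57, 3.01, 3.14, 3.14, 3.14].

## Interface

Orientations are given as a unit quaternion [w, x, y, z].
In Python, from bench import ctrl gives the robot as it stands. The module is installed in compiled form; this text tells all that it offers.
- The arm moves only by the tool move_arm, never from a script. Its argument "moves" is a list of rows, each an object of numbers: "gripper": the opening in per cent of the stroke, from 0 (shut) to 100 (fully open); "x", "y", "z": the shift along the tool's x, y, z in cm; "roll": the turn about the tool's z in degrees. In form: [{"gripper": .., "x": .., "y": .., "z": .., "roll": ..}, ...]. A call has 1 to 5 rows; each row shifts and turns the commanded pose from where the row before left it, along the tool's axes as they then stand; what a row does not reach is not made up. A row lasts 1/8 s, in which the tool goes at most 62.5 mm and 10.7 degrees, less where a joint would pass 70% of its speed; a pose out of reach is approached as far as the arm can. A call is refused whole if a number of a shift passes 6.25 or a number of a turn 10.7, either way. A call with a gripper value outside its range is refused whole. The fingers move at their own pace and stop on an object; the grip force is fixed at half the most. Time passes only in rows, so rows that do not move let the fingers close. It gives the time, the measured TCP pose, the force and the opening at its end, in the units of the state.
- ctrl.get_obs(): the state, without advancing time (a new reading comes with each control period).
- ctrl.camera(name): name is "scene" or "top"; returns a dict with "img" (400x640x3 uint8, red, green, blue), "fx", "fy", "cx", "cy" (pixels), "world_from_camera" (4x4, takes a point from camera to world coordinates). Camera axes: x right, y up, looking along -z (the intrinsics and any distortion apply to the point x, -y, -z); pixel columns grow to the right and rows downward; lengths in m; the calibration is good to about 2 mm. A picture is of the moment at which its call begins. There is no depth.
- ctrl.hand_in(): hands the job in, once; it reports no verdict.
The state is a dict: "time_s": time; "q": joint angles; "dq": joint speeds; "joint_efforts": joint torques, N m; "eef_pos": TCP position; "eef_rot": TCP orientation; "wrist_force": force on the tool from outside, world axes, zero at the start; "torque": the same for the moment, N m; "opening": opening from 0.0 (shut) to 1.0 (fully open).
Only numpy, scipy, OpenCV 4.12 (cv2) and the standard library are available. Lean on these libraries where they do the work, as an engineer would, in place of code of your own. Each camera call takes 0.05 s, during which the arm holds its last target. There are 200 camera calls.

## Task

Pack the tooling of this belt job into the wooden tray, each piece lying flat and squarely on its own painted outline: the nest plate, the large round die, the strap-end die with the pointed end and the narrow slot die. Lift the nest plate straight up and level off its two locating pins, so that it does not cock, and set everything down gently, not dropped. Leave the small round die, the square-ended die, the jar and the mallet where they are.

Things in the scene. Friction and masses are not known exactly. Their poses are not given: they have to be found in the camera images.
- tray: Fixed wooden tray, 198 (x) by 240 mm (y); origin under its centre, yaw within 0.3 rad. Floor 6, rim 16, dividers 12 mm above the bench, all 8 mm thick. Four bays, each floor with the dark outline of its tool, long side along y. Outline centres in tray x, y (mm): nest plate -42, 50; large round die -42, -66; pointed die 53, 50; slot die 53, -66. Bays 98 (front) or 76 (rear) by 124 or 92. Either way round is right.
- jig_base: Green steel jig base, fixed, 90 mm (x) by 140 mm (y), 18 mm high, with two upright steel locating pins of 10 mm diameter on its y axis at y = +40 and -40 mm, their tips 48 mm above the bench. Origin: centre of its underside, z up.
- nest_plate: Aluminium nest plate, loose, 70 mm (x) by 100 mm (y), 10 mm thick, about 0.25 kg, lying on the jig base with its two 12 mm holes (y = +40 and -40 mm) over the pins. It must rise 30 mm to clear the pins. Upright black grip block in its middle, 12 (x) by 44 mm (y), 10 to 44 mm above the underside. Origin: centre of its underside, z up.
- round_die: Large round cutting die, 58 mm outside diameter. Hollow frame of 4 mm bright steel strip, open above and below, 32 mm tall, with a bridge bar across the inside near its top. Stands upright on the bench. Origin: centre of its underside, z up.
- small_round_die: Small round cutting die, 38 mm outside diameter; does not belong in the tray. Hollow frame of 4 mm bright steel strip, open above and below, 32 mm tall, with a bridge bar across the inside near its top. Stands upright on the bench. Origin: centre of its underside, z up.
- pointed_die: Strap-end cutting die, 44 mm (x) by 80 mm (y); the +y end comes to a point: its sides are straight and parallel from y = -40 to +14 mm, then run to the tip at +40 mm. Hollow frame of 4 mm bright steel strip, open above and below, 32 mm tall, with a bridge bar across the inside near its top. Stands upright on the bench. Origin: centre of its underside, z up.
- square_die: Rectangular cutting die, 44 mm (x) by 80 mm (y), both ends square; does not belong in the tray. Hollow frame of 4 mm bright steel strip, open above and below, 32 mm tall, with a bridge bar across the inside near its top. Stands upright on the bench. Origin: centre of its underside, z up.
- slot_die: Narrow slot-shaped cutting die with round ends, 30 mm (x) by 66 mm (y); sides straight from y = -18 to +18 mm. Hollow frame of 4 mm bright steel strip, open above and below, 32 mm tall, with a bridge bar across the inside near its top. Stands upright on the bench. Origin: centre of its underside, z up.
- jar: Amber glass jar with a steel lid, 60 mm across, 70 mm tall, standing; a bystander. Origin: centre of its underside.
- mallet: White-headed mallet with a round wooden handle, lying on the bench beyond the work; a bystander. Head 90 x 65 x 60 mm centred 40 mm towards -y of the origin, handle 26 mm thick running on to y = -220 mm. Origin on the bench level.
Not all that is in view belongs to the job. Leave any black look-alike of the round_die alone. What is shaped like the pointed_die but red is not meant.

How it is judged:
At the end, for the whole second after the job is handed in: The four pieces lie flat on the tray floor, each within 15 mm (tray x and y) and, but for the round die, 0.3 rad of its own outline, either way round, level to 0.1 rad. The small round and square dies, jar and mallet are within 30 mm of their start and upright. All at rest (x of nest_plate in the frame of tray between -0.057 and -0.027 m and y of nest_plate in the frame of tray between 0.035 and 0.065 m and z of nest_plate in the frame of tray between 0 and 0.01 m and angle between each of nest_plate, round_die, pointed_die, slot_die's own z axis and vertical below 0.1 rad and linear speed of each of nest_plate, round_die, pointed_die, slot_die, small_round_die, square_die, jar, mallet below 0.02 m/s and angular speed of each of nest_plate, round_die, pointed_die, slot_die below 0.2 rad/s and angle between the x axis of each of nest_plate, pointed_die, slot_die and the x axis of tray, either way round below 0.3 rad and x of round_die in the frame of tray between -0.057 and -0.027 m and y of round_die in the frame of tray between -0.081 and -0.051 m and z of round_die in the frame of tray between 0 and 0.01 m and x of pointed_die in the frame of tray between 0.038 and 0.068 m and y of pointed_die in the frame of tray between 0.035 and 0.065 m and z of pointed_die in the frame of tray between 0 and 0.01 m and x of slot_die in the frame of tray between 0.038 and 0.068 m and y of slot_die in the frame of tray between -0.081 and -0.051 m and z of slot_die in the frame of tray between 0 and 0.01 m and distance of each of small_round_die, square_die, jar, mallet from where it was at the start of the episode below 0.03 m and angle between each of small_round_die, square_die, jar, mallet's own z axis and vertical below 0.15 rad); the robot touches nothing.
It fails at once if the nest plate is cocked on the locating pins (tilted more than 0.12 rad before it is clear of them) (angle between nest_plate's own z axis and vertical above 0.12 rad and horizontal distance between nest_plate and jig_base below 0.04 m and z of nest_plate in the frame of jig_base below 0.046 m).
It fails at once if a die or the plate is dropped into the tray (faster than 0.6 m/s within 40 mm of the tray's floor) ((linear speed of nest_plate above 0.6 m/s and horizontal distance between nest_plate and tray below 0.15 m and z of nest_plate in the frame of tray below 0.046 m) or (linear speed of round_die above 0.6 m/s and horizontal distance between round_die and tray below 0.15 m and z of round_die in the frame of tray below 0.046 m) or (linear speed of pointed_die above 0.6 m/s and horizontal distance between pointed_die and tray below 0.15 m and z of pointed_die in the frame of tray below 0.046 m) or (linear speed of slot_die above 0.6 m/s and horizontal distance between slot_die and tray below 0.15 m and z of slot_die in the frame of tray below 0.046 m)).
It fails at once if a die that stays, the jar or the mallet is shifted by more than 30 mm (distance of any of small_round_die, square_die, jar, mallet from where it was at the start of the episode above 0.03 m).
It also fails if it takes over 102 s, if anything falls off the work surface, if the arm or the gripper's body presses on something with over 40 N, if the wrist force passes 120 N, or if a joint passes its speed limit or range.

## Working session

There is one attempt and no reset: what is moved stays moved. The work goes in short steps, Python scripts to look and compute and a tool call to move; the robot and the scene stay as the last step left them, time stands still between calls to the robot, and variables do not carry over. Pictures are saved under pics/ and viewed, about 12 in all and at most 16, crops included, and the job is handed in when it is done.

Besides the shell and the picture viewer there is one more tool, called after ">>>" as name(argument=value, ...), one argument or row to a line, values as JSON. move_arm: Moves the arm, as the interface text tells. Its arguments: {"type":"object","properties":{"moves":{"type":"array","items":{"type":"object","properties":{"gripper":{"type":"number"},"x":{"type":"number"},"y":{"type":"number"},"z":{"type":"number"},"roll":{"type":"number"}}}}},"required":["moves"]}

```bash
mkdir -p pics; python3 - <<'E'
from bench import ctrl
import cv2,numpy as np
for n in("top","scene"):
    c=ctrl.camera(n); cv2.imwrite(f"pics/{n}0.png",c["img"][:,:,::-1]); print(n,c["fx"],c["fy"],c["cx"],c["cy"],[k for k in c],np.round(c["world_from_camera"],4).tolist())
o=ctrl.get_obs();print(o)
E
```

```text
top 385.0696976971636 385.0696976971636 318.4261317973152 197.00667550265123 ['img', 'fx', 'fy', 'cx', 'cy', 'world_from_camera'] [[-0.0126, 0.9957, -0.092, 0.4789], [-0.999, -0.0164, -0.0404, -0.0103], [-0.0417, 0.0914, 0.9949, 0.8922], [0.0, 0.0, 0.0, 1.0]]
scene 450.4528048132451 450.4528048132451 321.8059965864613 199.84006887816557 ['img', 'fx', 'fy', 'cx', 'cy', 'world_from_camera'] [[-0.9104, -0.3253, 0.2556, 0.8165], [0.4135, -0.7327, 0.5405, 0.5365], [0.0114, 0.5977, 0.8016, 0.8055], [0.0, 0.0, 0.0, 1.0]]
{'time_s': 0.1, 'q': array([-1.40227955e+00,  1.81429610e-01,  1.60790844e+00, -1.35143453e-05,
        1.35374882e+00, -2.06289995e-01]), 'dq': array([-0.00047941, -0.00224715, -0.00390789,  0.00119129,  0.0015612 ,
        0.00021407]), 'joint_efforts': array([ 7.22880159e-04, -4.45874298e+01, -3.52237809e+01, -2.66992320e-04,
        4.23315796e-03, -1.41097587e-05]), 'eef_pos': array([ 0.2104847 , -0.53484888,  0.4038947 ]), 'eef_rot': array([-5.33593465e-04,  8.26466781e-01, -5.62984992e-01, -5.22968227e-04]), 'wrist_force': array([ 1.07020847, -0.30232134,  0.80593366]), 'torque': array([ 0.0150438 ,  0.04829149, -0.07196617]), 'opening': 0.9996185724568665}
```

View pics/top0.png

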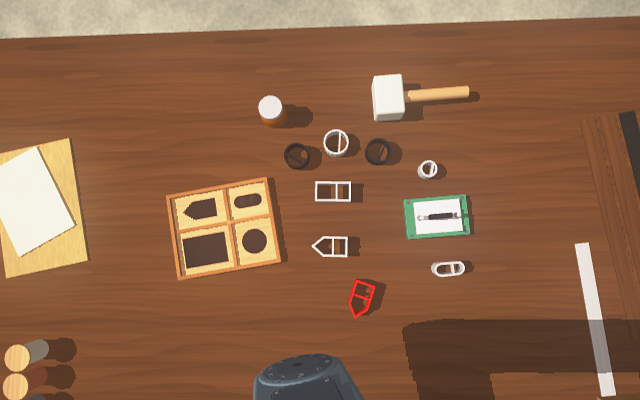

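View pics/scene0.png

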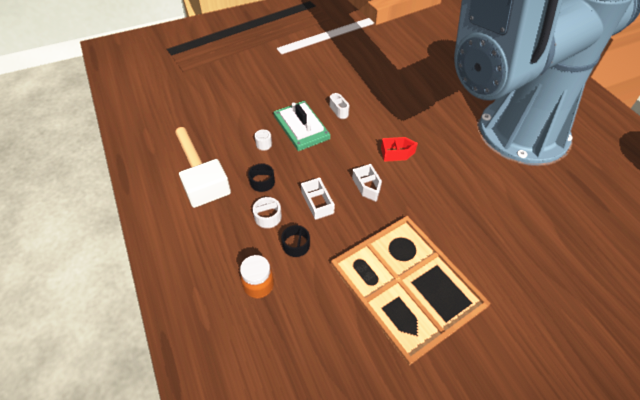

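Top view: wanted bright round die at (336,143), pointed die (330,246), slot die (448,268) and nest plate on the jig (437,216). The small round die is at (428,169), the square die at (333,191), and the black and red decoys are separate. The tray is at about (223,228), with its pointed and slot bays at the far (+x) side. Next I measure these.

```bash
cat > h.py <<'E'
from bench import ctrl
import cv2,numpy as np
def ray(c,uv,z):
    uv=np.atleast_2d(np.float64(uv)); T=c["world_from_camera"]
    d=np.c_[(uv[:,0]-c["cx"])/c["fx"],-(uv[:,1]-c["cy"])/c["fy"],-np.ones(len(uv))]@T[:3,:3].T
    o=T[:3,3]; s=(z-o[2])/d[:,2]; return (o+d*s[:,None])[:,:2]
def plan(x,y,z,jaw,roll_only=False):
    """jaw: world angle (rad) of jaw line; prints tool-frame shift (cm) and roll (deg)"""
    o=ctrl.get_obs(); w,a,b,e=o["eef_rot"]
    from scipy.spatial.transform import Rotation as R
    M=R.from_quat([a,b,e,w]).as_matrix(); p=o["eef_pos"]
    cur=np.arctan2(M[1,0],M[0,0]); dz=(jaw-cur+np.pi/2)%np.pi-np.pi/2
    print("t",round(o["time_s"],2),"p",np.round(p,4),"jaw",round(cur,3),"tilt",np.round(M[:2,2],3),"open",round(o["opening"],3),"F",np.round(o["wrist_force"],1),"q6",round(o["q"][5],2))
    d=np.array([x,y,z])-p
    print(" now: roll",round(-np.degrees(dz),1)," shift cm before roll",np.round(M.T@d*100,2)," after roll",np.round((M@R.from_euler('z',-dz).as_matrix()).T@d*100,2))
def white(img):
    h=cv2.cvtColor(img,cv2.COLOR_RGB2HSV); return ((h[:,:,1]<60)&(h[:,:,2]>110)).astype(np.uint8)
E
python3 - <<'E'
from h import *
c=ctrl.camera("top"); img=c["img"]
def blobs(m,z,tag,amin):
    n,l,s,ce=cv2.connectedComponentsWithStats(m,connectivity=8)
    for i in range(1,n):
        x,y,w,h,a=s[i]
        if a<amin or not(150<x<490 and 60<y<330): continue
        k=max(cv2.findContours((l==i).astype(np.uint8),cv2.RETR_EXTERNAL,cv2.CHAIN_APPROX_NONE)[0],key=len)[:,0,:]
        P=(ray(c,k,z)*1000).astype(np.float32); (cx,cy),(a1,a2),an=cv2.minAreaRect(P)
        b=cv2.boxPoints(((cx,cy),(a1,a2),an)); e=[b[1]-b[0],b[2]-b[1]]; L=max(e,key=np.linalg.norm); th=np.degrees(np.arctan2(L[1],L[0]))%180
        M=cv2.moments(P.reshape(-1,1,2))
        print(tag,"px",ce[i].round(),"rect c",round(cx,1),round(cy,1),"size",round(a1,1),round(a2,1),"long dir",round(th,1),"centroid",round(M['m10']/M['m00'],1),round(M['m01']/M['m00'],1))
blobs(white(img),.016,"white",40)
hsv=cv2.cvtColor(img,cv2.COLOR_RGB2HSV)
blobs((hsv[:,:,2]<75).astype(np.uint8),.006,"dark",60)
g=((hsv[:,:,0]>55)&(hsv[:,:,0]<90)&(hsv[:,:,1]>90)).astype(np.uint8); blobs(g,.018,"green",100)
cv2.imwrite("pics/crop.png",cv2.resize(img[120:300,150:490,::-1],None,fx=2.35,fy=2.35,interpolation=cv2.INTER_CUBIC))
E
```

```text
white px [388.  97.] rect c 791.0 -139.0 size 109.2 72.8 long dir 3.1 centroid 790.8 -139.1
white px [270. 107.] rect c 773.1 136.5 size 56.9 55.5 long dir 88.4 centroid 773.3 136.0
white px [336. 142.] rect c 686.0 -16.9 size 55.5 63.6 long dir 178.9 centroid 686.2 -16.2
white px [427. 169.] rect c 618.8 -223.8 size 38.2 45.5 long dir 134.0 centroid 619.5 -222.9
white px [333. 190.] rect c 573.2 -7.0 size 80.2 46.1 long dir 89.0 centroid 573.2 -7.2
white px [437. 216.] rect c 512.5 -242.0 size 73.8 105.3 long dir 93.9 centroid 512.5 -241.9
white px [332. 246.] rect c 448.5 1.7 size 79.1 44.9 long dir 89.3 centroid 448.3 -3.1
white px [448. 268.] rect c 396.2 -259.4 size 32.6 72.8 long dir 94.2 centroid 396.7 -259.5
dark px [378. 151.] rect c 665.3 -113.2 size 54.9 61.1 long dir 152.3 centroid 664.8 -113.2
dark px [296. 155.] rect c 658.0 75.2 size 61.8 55.5 long dir 25.8 centroid 658.4 75.4
green px [422. 218.] rect c 511.6 -231.6 size 85.7 127.6 long dir 94.1 centroid 508.2 -201.3
```

View pics/crop.png

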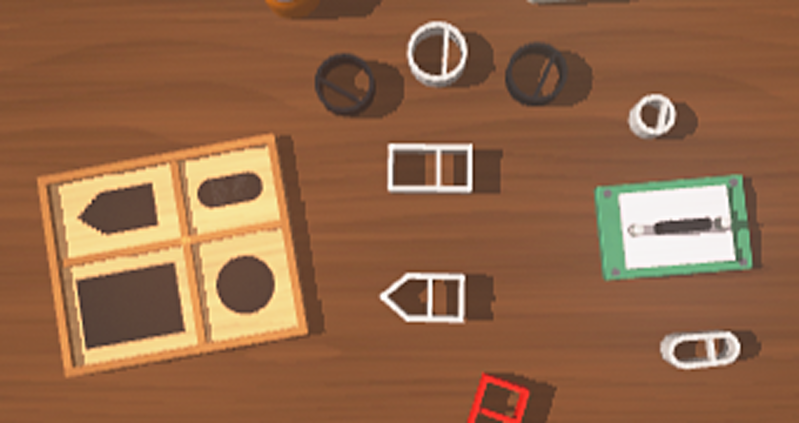

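The crop shows the four tray outlines clearly, with the tray turned by about 9°. The plate sits on the jig with its grip block upright, and no die touches another.

```bash
python3 - <<'E'
from h import *
c=ctrl.camera("top"); img=c["img"]
hsv=cv2.cvtColor(img,cv2.COLOR_RGB2HSV)
m=np.zeros(img.shape[:2],np.uint8); 
q=np.int32([[172,197],[268,183],[277,262],[181,275]]); cv2.fillPoly(m,[q],1)
m&=(hsv[:,:,2]<115).astype(np.uint8)
n,l,s,ce=cv2.connectedComponentsWithStats(m)
W=[]
for i in range(1,n):
    if s[i,4]<80: continue
    k=max(cv2.findContours((l==i).astype(np.uint8),0,1)[0],key=len)[:,0,:]
    P=(ray(c,k,.006)*1000).astype(np.float32); r=cv2.minAreaRect(P); print(ce[i].round(),np.round(r[0],1),np.round(r[1],1),round(r[2],1)); W.append(r[0])
W=np.array(W); N=np.array([[-42,50],[-42,-66],[53,50],[53,-66]])
# associate by quadrant about mean
mid=W.mean(0); idx=[int(np.argmin([np.linalg.norm(w-mid-n2+N.mean(0)) for w in W])) for n2 in N]; B=W[idx]
A=N-N.mean(0);C=B-B.mean(0); th=np.arctan2((A[:,0]*C[:,1]-A[:,1]*C[:,0]).sum(),(A*C).sum())
Rm=np.array([[np.cos(th),-np.sin(th)],[np.sin(th),np.cos(th)]]); t=B.mean(0)-Rm@N.mean(0)
print("yaw",th,"origin",t); print("targets\n",(N@Rm.T+t).round(1),"\nresid",(N@Rm.T+t-B).round(1))
w=white(img); n,l,s,ce=cv2.connectedComponentsWithStats(w); i=l[205,425]; print(i)
k=max(cv2.findContours((l==i).astype(np.uint8),0,1)[0],key=len)[:,0,:]; print("plate",cv2.minAreaRect((ray(c,k,.026)*1000).astype(np.float32)))
g=((hsv[:,:,0]>55)&(hsv[:,:,0]<90)&(hsv[:,:,1]>90)|(w>0)).astype(np.uint8); n,l,s,ce=cv2.connectedComponentsWithStats(g);i=l[205,425]
k=max(cv2.findContours((l==i).astype(np.uint8),0,1)[0],key=len)[:,0,:]; print("jig",cv2.minAreaRect((ray(c,k,.012)*1000).astype(np.float32)))
b=np.zeros_like(w); b[200:235,412:465]=hsv[200:235,412:465,2]<60; n,l,s,ce=cv2.connectedComponentsWithStats(b); i=1+np.argmax(s[1:,4]); ys,xs=np.where(l==i); print("block",s[i],[round(v,1) for v in ce[i]],(ray(c,[ce[i]],.055)*1000).round(1))
plan(.4485,.002,.25,0)
E
```

```text
[247. 200.] [555.7 192. ] [26.2 62.7] 9.3
[201. 209.] [536.7 304.3] [40.5 74. ] 9.6
[254. 241.] [462.7 176.8] [53.6 52.7] 89.4
[205. 250.] [443.  290.1] [66.6 97.9] 9.6
yaw 0.16466674879445903 origin [492.80439898 247.76495809]
targets
 [[443.2 290.2]
 [462.2 175.8]
 [536.9 305.8]
 [555.9 191.3]] 
resid [[ 0.2  0.1]
 [-0.6 -1. ]
 [ 0.2  1.5]
 [ 0.2 -0.6]]
9
plate ((512.150634765625, -239.39434814453125), (72.92119598388672, 104.05950927734375), 3.8997650146484375)
jig ((512.2135620117188, -239.56982421875), (86.32381439208984, 141.5037384033203), 3.982571601867676)Traceback (most recent call last):
  File "<stdin>", line 23, in <module>
    return _wrapfunc(a, 'argmax', axis=axis, out=out, **kwds)
    return bound(*args, **kwds)
ValueError: attempt to get argmax of an empty sequence
```

```bash
python3 - <<'E'
from h import *
plan(.5122,-.2395,.29,.069)
E
```

```text
t 0.2 p [ 0.2105 -0.5349  0.4041] jaw -1.196 tilt [-0.     0.001] open 0.999 F [-0.8  0.1 -0.4] q6 -0.21
 now: roll -72.5  shift cm before roll [-16.44 -38.89  11.44]  after roll [ 32.14 -27.38  11.44]
```

>>> move_arm(
  moves=[
    {"roll":-10.4,"z":1},
    {"roll":-10.4,"z":1},
    {"roll":-10.4,"z":1},
    {"roll":-10.4,"z":1},
    {"roll":-10.4,"z":1},
  ],
)

```text
validation failed for argument at $.mo...
```

>>> move_arm(
  moves=[
    {"roll":-10.4},
    {"roll":-10.1},
    {"x":4,"y":-3.4},
    {"x":4,"y":-3.4},
    {"x":4,"y":-3.4},
  ],
)

```text
validation failed for argument at $.mo...
```

>>> move_arm(
  moves=[
    {"x":4,"y":-3.4},
    {"x":4,"y":-3.4},
    {"x":4,"y":-3.4},
    {"x":4,"y":-3.4},
    {"x":4,"y":-3.4},
  ],
)

```text
validation failed for argument at $.mo...
```

```bash
python3 - <<'E'
from h import *
plan(.5122,-.2395,.207,.069)
E
```

```text
t 0.2 p [ 0.2105 -0.5349  0.4041] jaw -1.196 tilt [-0.     0.001] open 0.999 F [-0.8  0.1 -0.4] q6 -0.21
 now: roll -72.5  shift cm before roll [-16.43 -38.89  19.74]  after roll [ 32.14 -27.37  19.74]
```

>>> move_arm(
  moves=[
    {"gripper":100,"x":0,"y":0,"z":1,"roll":-10.4},
    {"gripper":100,"x":0,"y":0,"z":1,"roll":-10.4},
    {"gripper":100,"x":0,"y":0,"z":1,"roll":-10.4},
    {"gripper":100,"x":0,"y":0,"z":1,"roll":-10.4},
    {"gripper":100,"x":0,"y":0,"z":1,"roll":-10.4},
  ],
)

```text
time_s: 0.82
eef_pos: [0.2105, -0.535, 0.3541]
eef_rot: [-0.0, 0.99, -0.141, -0.0]
wrist_force: [0.8, 0.2, -0.7]
opening: 1.0
```

```bash
python3 - <<'E'
from h import *
plan(.5122,-.2395,.29,.069)
E
```

```text
t 0.82 p [ 0.2105 -0.535   0.3541] jaw -0.282 tilt [-0.     0.001] open 1.0 F [ 0.8  0.2 -0.7] q6 -1.12
 now: roll -20.1  shift cm before roll [ 20.74 -36.78   6.42]  after roll [ 32.14 -27.39   6.42]
```

Works; all five keys are needed.

>>> move_arm(
  moves=[
    {"gripper":100,"x":0,"y":0,"z":1,"roll":-10.1},
    {"gripper":100,"x":0,"y":0,"z":1,"roll":-10},
    {"gripper":100,"x":4,"y":-3.4,"z":1,"roll":0},
    {"gripper":100,"x":4,"y":-3.4,"z":1,"roll":0},
    {"gripper":100,"x":4,"y":-3.4,"z":1,"roll":0},
  ],
)

```text
time_s: 1.45
eef_pos: [0.3247, -0.4247, 0.3043]
eef_rot: [-0.0, 1.0, 0.031, 0.0]
wrist_force: [0.4, -0.1, -0.4]
opening: 0.996
```

>>> move_arm(
  moves=[
    {"gripper":60,"x":4,"y":-3.4,"z":1,"roll":0},
    {"gripper":60,"x":4,"y":-3.4,"z":0,"roll":0},
    {"gripper":60,"x":4,"y":-3.4,"z":0,"roll":0},
    {"gripper":60,"x":4,"y":-3.4,"z":0,"roll":0},
    {"gripper":60,"x":4.1,"y":-3.6,"z":0.4,"roll":0},
  ],
)

```text
time_s: 2.08
eef_pos: [0.515, -0.2405, 0.291]
eef_rot: [0.0, 1.0, 0.031, 0.0]
wrist_force: [0.3, -0.8, 0.2]
opening: 0.601
```

```bash
python3 - <<'E'
from h import *
plan(.5122,-.2395,.207,.069)
for n in("top","scene"):
    c=ctrl.camera(n); im=c["img"]; im=im[140:300,340:540] if n=="top" else im[50:200,220:420]
    cv2.imwrite(f"pics/{n}1.png",cv2.resize(im[:,:,::-1],None,fx=3,fy=3,interpolation=cv2.INTER_CUBIC))
E
python3 -c "
import cv2,numpy as np
a=cv2.imread('pics/scene1.png');cv2.imwrite('pics/s1.png',a)"
```

```text
t 2.08 p [ 0.515  -0.2405  0.291 ] jaw 0.062 tilt [ 0.001 -0.001] open 0.601 F [ 0.3 -0.8  0.2] q6 -0.71
 now: roll -0.4  shift cm before roll [-0.28 -0.12  8.4 ]  after roll [-0.28 -0.12  8.4 ]
```

View pics/scene1.png

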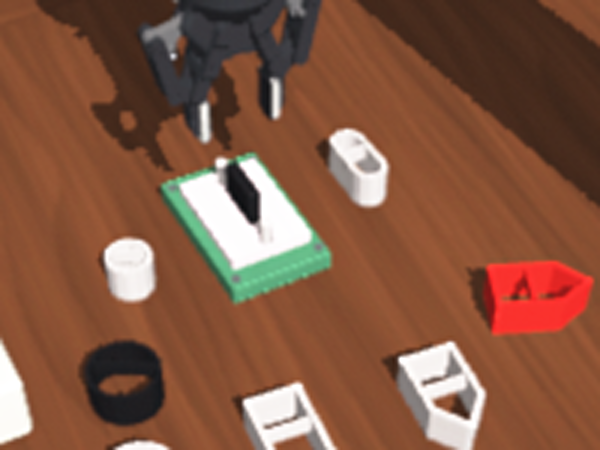

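The open fingers hang above the plate at crop pixels (202,120) and (272,95). They straddle the black grip block at (243,190), and neighbouring parts are clear. I'm descending, closing and lifting slowly.

>>> move_arm(
  moves=[
    {"gripper":60,"x":-0.3,"y":-0.1,"z":2.4,"roll":-0.4},
    {"gripper":60,"x":0,"y":0,"z":2,"roll":0},
    {"gripper":60,"x":0,"y":0,"z":2,"roll":0},
    {"gripper":60,"x":0,"y":0,"z":1.5,"roll":0},
    {"gripper":60,"x":0,"y":0,"z":0.5,"roll":0},
  ],
)

```text
time_s: 2.8
eef_pos: [0.5103, -0.2408, 0.2056]
eef_rot: [-0.001, 0.999, 0.034, -0.001]
wrist_force: [-0.8, 0.6, -1.0]
opening: 0.602
```

>>> move_arm(
  moves=[
    {"gripper":25,"x":0,"y":0,"z":0,"roll":0},
    {"gripper":0,"x":0,"y":0,"z":0,"roll":0},
    {"gripper":0,"x":0,"y":0,"z":0,"roll":0},
    {"gripper":0,"x":0,"y":0,"z":0,"roll":0},
    {"gripper":0,"x":0,"y":0,"z":0,"roll":0},
  ],
)

```text
time_s: 3.42
eef_pos: [0.5115, -0.2411, 0.2078]
eef_rot: [0.001, 0.999, 0.035, 0.001]
wrist_force: [3.6, 1.4, 5.7]
opening: 0.129
```

```bash
python3 - <<'E'
from h import *
plan(.5122,-.2395,.207,.069)
c=ctrl.camera("scene"); cv2.imwrite("pics/s2.png",cv2.resize(c["img"][50:200,220:420,::-1],None,fx=3,fy=3,interpolation=cv2.INTER_CUBIC))
E
```

```text
t 3.42 p [ 0.5115 -0.2411  0.2078] jaw 0.069 tilt [ 0.002 -0.001] open 0.129 F [3.6 1.4 5.7] q6 -0.72
 now: roll 0.0  shift cm before roll [ 0.08 -0.16  0.08]  after roll [ 0.08 -0.16  0.08]
```

View pics/s2.png

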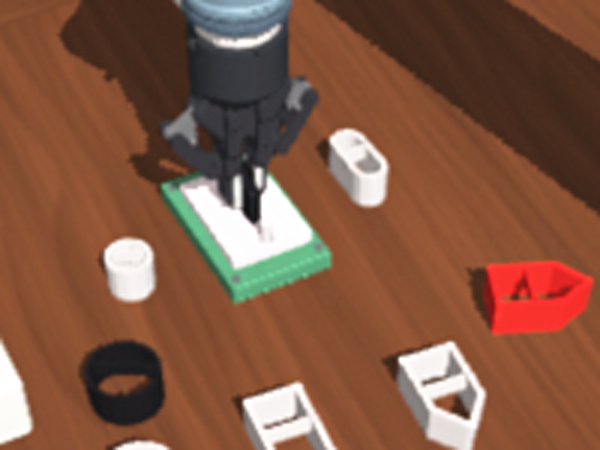

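The fingers have closed on the grip block at about (245,195), and an opening of about 11 mm matches the 12 mm block. Now a level, slow lift.

>>> move_arm(
  moves=[
    {"gripper":0,"x":0,"y":0,"z":-0.5,"roll":0},
    {"gripper":0,"x":0,"y":0,"z":-1,"roll":0},
    {"gripper":0,"x":0,"y":0,"z":-1,"roll":0},
    {"gripper":0,"x":0,"y":0,"z":-1,"roll":0},
    {"gripper":0,"x":0,"y":0,"z":-1.5,"roll":0},
  ],
)

```text
time_s: 4.1
eef_pos: [0.5097, -0.2402, 0.2557]
eef_rot: [-0.001, 0.999, 0.035, -0.002]
wrist_force: [-0.4, -0.4, -2.9]
opening: 0.13
```

>>> move_arm(
  moves=[
    {"gripper":0,"x":0,"y":0,"z":-1.5,"roll":0},
    {"gripper":0,"x":0,"y":0,"z":-1.5,"roll":0},
    {"gripper":0,"x":0,"y":0,"z":-1,"roll":0},
    {"gripper":0,"x":0,"y":0,"z":0,"roll":0},
  ],
)

```text
time_s: 4.6
eef_pos: [0.511, -0.241, 0.2979]
eef_rot: [0.001, 0.999, 0.035, 0.001]
wrist_force: [1.2, -0.7, -3.8]
opening: 0.124
```

```bash
python3 - <<'E'
from h import *
plan(.4432,.2902,.25,.165)
c=ctrl.camera("scene"); cv2.imwrite("pics/s3.png",cv2.resize(c["img"][50:200,220:420,::-1],None,fx=3,fy=3,interpolation=cv2.INTER_CUBIC))
E
```

```text
t 4.6 p [ 0.511  -0.241   0.2979] jaw 0.069 tilt [ 0.002 -0.001] open 0.124 F [ 1.2 -0.7 -3.8] q6 -0.72
 now: roll -5.5  shift cm before roll [ -3.09 -53.47   4.71]  after roll [  2.03 -53.52   4.71]
```

View pics/s3.png

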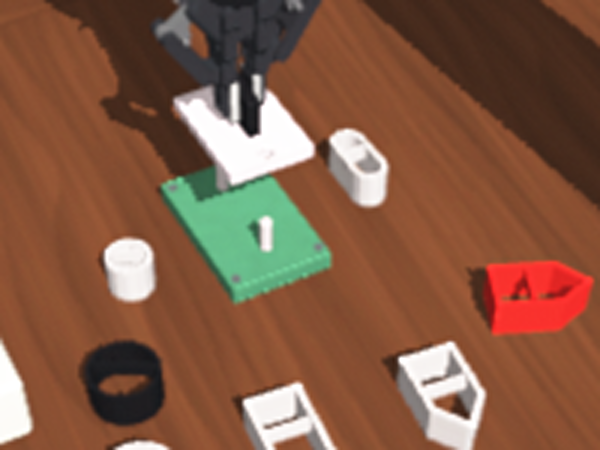

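The plate hangs level above the pins (265,235). I'm carrying it to the tray.

>>> move_arm(
  moves=[
    {"gripper":0,"x":0,"y":0,"z":0,"roll":-5.5},
    {"gripper":0,"x":0.2,"y":-2.5,"z":0,"roll":0},
    {"gripper":0,"x":0.2,"y":-4.5,"z":0,"roll":0},
    {"gripper":0,"x":0.2,"y":-5,"z":0,"roll":0},
    {"gripper":0,"x":0.2,"y":-5,"z":0,"roll":0},
  ],
)

```text
time_s: 5.28
eef_pos: [0.4896, -0.0694, 0.296]
eef_rot: [-0.001, 0.997, 0.082, -0.001]
wrist_force: [0.8, -0.7, -3.3]
opening: 0.127
```

>>> move_arm(
  moves=[
    {"gripper":0,"x":0.2,"y":-5,"z":0,"roll":0},
    {"gripper":0,"x":0.2,"y":-5,"z":0,"roll":0},
    {"gripper":0,"x":0.2,"y":-5,"z":0,"roll":0},
    {"gripper":0,"x":0.2,"y":-5,"z":0,"roll":0},
    {"gripper":0,"x":0.2,"y":-5,"z":0,"roll":0},
  ],
)

```text
time_s: 5.9
eef_pos: [0.4578, 0.1787, 0.2963]
eef_rot: [-0.0, 0.997, 0.082, -0.001]
wrist_force: [0.4, -0.8, -2.8]
opening: 0.131
```

>>> move_arm(
  moves=[
    {"gripper":0,"x":0.2,"y":-5,"z":0,"roll":0},
    {"gripper":0,"x":0,"y":-4,"z":0.8,"roll":0},
    {"gripper":0,"x":0,"y":-2.2,"z":2,"roll":0},
    {"gripper":0,"x":0,"y":0,"z":2,"roll":0},
    {"gripper":0,"x":0,"y":0,"z":0,"roll":0},
  ],
)

```text
time_s: 6.52
eef_pos: [0.4408, 0.2876, 0.2466]
eef_rot: [0.001, 0.997, 0.083, -0.003]
wrist_force: [0.7, 0.4, -2.4]
opening: 0.13
```

```bash
python3 - <<'E'
from h import *
plan(.4432,.2892,.195,.165)
c=ctrl.camera("scene"); cv2.imwrite("pics/s4.png",cv2.resize(c["img"][200:370,300:500,::-1],None,fx=3,fy=3,interpolation=cv2.INTER_CUBIC))
E
```

```text
t 6.53 p [0.4408 0.2876 0.2466] jaw 0.166 tilt [-0.005 -0.002] open 0.13 F [ 0.7  0.4 -2.4] q6 0.19
 now: roll 0.0  shift cm before roll [ 0.29 -0.12  5.16]  after roll [ 0.29 -0.12  5.16]
```

View pics/s4.png

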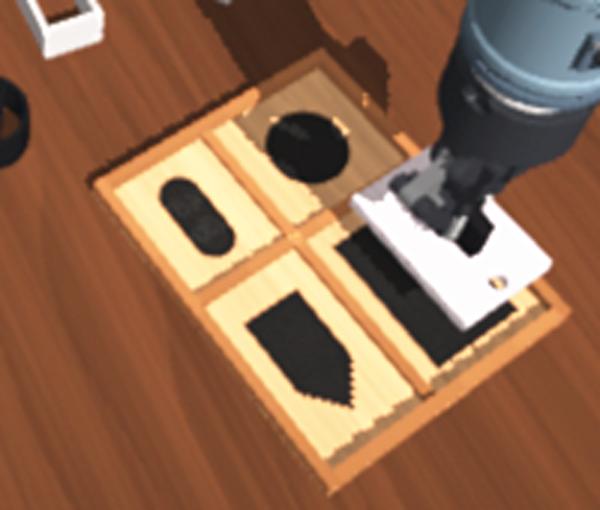

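The plate hangs level and squared above its outline (440,280). I'm lowering it.

>>> move_arm(
  moves=[
    {"gripper":0,"x":0.2,"y":-0.1,"z":1.5,"roll":0},
    {"gripper":0,"x":0,"y":0,"z":1.5,"roll":0},
    {"gripper":0,"x":0,"y":0,"z":1,"roll":0},
    {"gripper":0,"x":0,"y":0,"z":0.6,"roll":0},
    {"gripper":0,"x":0,"y":0,"z":0.3,"roll":0},
  ],
)

```text
time_s: 7.2
eef_pos: [0.4447, 0.2884, 0.1992]
eef_rot: [0.0, 0.997, 0.082, -0.0]
wrist_force: [0.5, -0.3, -2.4]
opening: 0.131
```

>>> move_arm(
  moves=[
    {"gripper":0,"x":0,"y":0,"z":0.1,"roll":0},
    {"gripper":0,"x":0,"y":0,"z":0,"roll":0},
  ],
)

```text
time_s: 7.45
eef_pos: [0.4449, 0.2886, 0.199]
eef_rot: [-0.0, 0.997, 0.083, 0.0]
wrist_force: [-0.5, 0.1, -3.7]
opening: 0.131
```

>>> move_arm(
  moves=[
    {"gripper":0,"x":0,"y":0,"z":0.2,"roll":0},
    {"gripper":0,"x":0,"y":0,"z":0.1,"roll":0},
    {"gripper":0,"x":0,"y":0,"z":0,"roll":0},
  ],
)

```text
time_s: 7.82
eef_pos: [0.4448, 0.2886, 0.1958]
eef_rot: [-0.0, 0.997, 0.083, 0.0]
wrist_force: [0.5, -0.5, -1.3]
opening: 0.125
```

Touching down. I'll release it and rise.

>>> move_arm(
  moves=[
    {"gripper":15,"x":0,"y":0,"z":0.1,"roll":0},
    {"gripper":25,"x":0,"y":0,"z":0,"roll":0},
    {"gripper":40,"x":0,"y":0,"z":0,"roll":0},
    {"gripper":50,"x":0,"y":0,"z":-1,"roll":0},
    {"gripper":50,"x":0,"y":0,"z":-3,"roll":0},
  ],
)

```text
time_s: 8.45
eef_pos: [0.444, 0.2882, 0.2343]
eef_rot: [0.0, 0.997, 0.083, -0.002]
wrist_force: [0.3, -0.0, 1.1]
opening: 0.501
```

>>> move_arm(
  moves=[
    {"gripper":75,"x":0,"y":0,"z":-3,"roll":0},
    {"gripper":75,"x":0,"y":0,"z":-1,"roll":0},
    {"gripper":75,"x":0,"y":0,"z":0,"roll":0},
  ],
)

```text
time_s: 8.82
eef_pos: [0.4449, 0.2886, 0.2754]
eef_rot: [-0.0, 0.997, 0.083, 0.001]
wrist_force: [-0.7, 1.3, -0.6]
opening: 0.753
```

```bash
python3 - <<'E'
from h import *
plan(.4485,.002,.23,-.012)
E
```

```text
t 8.82 p [0.4449 0.2886 0.2754] jaw 0.165 tilt [0.002 0.001] open 0.753 F [-0.7  1.3 -0.6] q6 0.19
 now: roll 10.2  shift cm before roll [-4.37 28.33  4.52]  after roll [ 0.7  28.66  4.52]
```

>>> move_arm(
  moves=[
    {"gripper":75,"x":0,"y":0,"z":0,"roll":10.2},
    {"gripper":75,"x":0.1,"y":5,"z":0,"roll":0},
    {"gripper":75,"x":0.1,"y":6,"z":0,"roll":0},
    {"gripper":75,"x":0.1,"y":6,"z":0,"roll":0},
    {"gripper":75,"x":0.2,"y":6,"z":0,"roll":0},
  ],
)

```text
time_s: 9.45
eef_pos: [0.4459, 0.0569, 0.2734]
eef_rot: [-0.0, 1.0, -0.006, -0.001]
wrist_force: [1.4, -0.7, -0.8]
opening: 0.748
```

>>> move_arm(
  moves=[
    {"gripper":75,"x":0.2,"y":4,"z":2,"roll":0},
    {"gripper":75,"x":0,"y":1.9,"z":2.5,"roll":0},
    {"gripper":75,"x":0,"y":0,"z":0,"roll":0},
  ],
)

```text
time_s: 9.82
eef_pos: [0.4465, -0.0013, 0.2271]
eef_rot: [-0.001, 1.0, -0.008, -0.003]
wrist_force: [0.1, -0.0, 0.3]
opening: 0.75
```

```bash
python3 - <<'E'
from h import *
plan(.4485,-.001,.186,-.012)
c=ctrl.camera("scene"); cv2.imwrite("pics/s5.png",cv2.resize(c["img"][120:380,260:500,::-1],None,fx=2.2,fy=2.2,interpolation=cv2.INTER_CUBIC))
E
```

```text
t 9.82 p [ 0.4465 -0.0013  0.2271] jaw -0.016 tilt [-0.006  0.002] open 0.75 F [ 0.1 -0.   0.3] q6 -0.25
 now: roll -0.2  shift cm before roll [ 0.23 -0.03  4.1 ]  after roll [ 0.23 -0.03  4.1 ]
```

View pics/s5.png

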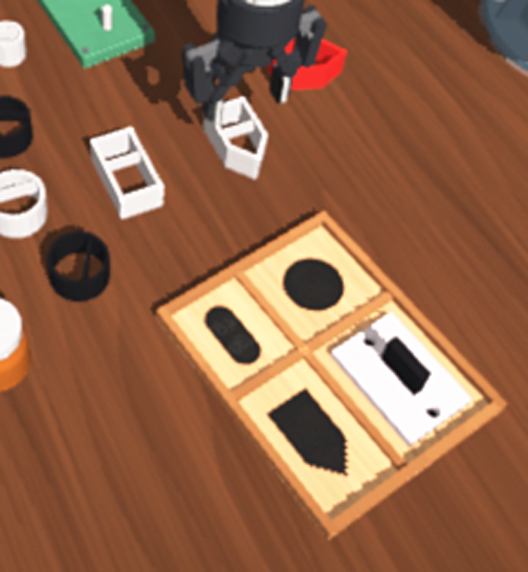

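The plate lies flat on its outline at (400,370). The fingers straddle the pointed die (237,135). Next: descend and grip.

>>> move_arm(
  moves=[
    {"gripper":75,"x":0,"y":0,"z":1.6,"roll":0},
    {"gripper":75,"x":0.1,"y":0,"z":1.5,"roll":0},
    {"gripper":75,"x":0,"y":0,"z":0.8,"roll":0},
    {"gripper":60,"x":0,"y":0,"z":0.2,"roll":0},
    {"gripper":30,"x":0,"y":0,"z":0,"roll":0},
  ],
)

```text
time_s: 10.5
eef_pos: [0.4493, -0.0004, 0.189]
eef_rot: [-0.0, 1.0, -0.006, 0.0]
wrist_force: [-0.4, -0.4, -1.6]
opening: 0.502
```

>>> move_arm(
  moves=[
    {"gripper":0,"x":0,"y":0,"z":0,"roll":0},
    {"gripper":0,"x":0,"y":0,"z":0,"roll":0},
    {"gripper":0,"x":0,"y":0,"z":0,"roll":0},
  ],
)

```text
time_s: 10.88
eef_pos: [0.4491, -0.0005, 0.1889]
eef_rot: [-0.0, 1.0, -0.006, 0.0]
wrist_force: [0.1, 0.3, 0.4]
opening: 0.502
```

>>> move_arm(
  moves=[
    {"gripper":0,"x":0,"y":0,"z":-1,"roll":0},
    {"gripper":0,"x":0,"y":0,"z":-2,"roll":0},
    {"gripper":0,"x":0,"y":0,"z":-3,"roll":0},
    {"gripper":0,"x":0,"y":0,"z":-2,"roll":0},
    {"gripper":0,"x":0,"y":0,"z":0,"roll":0},
  ],
)

```text
time_s: 11.5
eef_pos: [0.4498, -0.0007, 0.2706]
eef_rot: [0.001, 1.0, -0.006, 0.002]
wrist_force: [0.3, 0.2, -3.0]
opening: 0.499
```

```bash
python3 - <<'E'
from h import *
plan(.5373,.3032,.23,.165)
c=ctrl.camera("scene"); cv2.imwrite("pics/s6.png",cv2.resize(c["img"][80:260,280:480,::-1],None,fx=3,fy=3,interpolation=cv2.INTER_CUBIC))
E
```

```text
t 11.5 p [ 0.4498 -0.0007  0.2706] jaw -0.013 tilt [ 0.004 -0.001] open 0.499 F [ 0.3  0.2 -3. ] q6 -0.25
 now: roll -10.2  shift cm before roll [  8.34 -30.51   4.06]  after roll [ 13.6  -28.55   4.06]
```

View pics/s6.png

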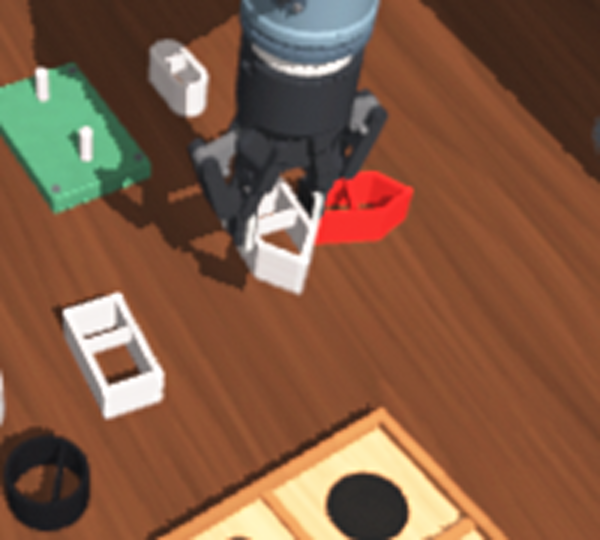

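The pointed die hangs level in the grip (280,240). I'm carrying it to its bay.

>>> move_arm(
  moves=[
    {"gripper":0,"x":0,"y":0,"z":0,"roll":-10.2},
    {"gripper":0,"x":1.3,"y":-2.6,"z":0,"roll":0},
    {"gripper":0,"x":2.2,"y":-4.6,"z":0,"roll":0},
    {"gripper":0,"x":2.2,"y":-4.6,"z":0,"roll":0},
    {"gripper":0,"x":2.2,"y":-4.6,"z":0,"roll":0},
  ],
)

```text
time_s: 12.18
eef_pos: [0.4997, 0.1756, 0.2672]
eef_rot: [0.0, 0.997, 0.082, -0.001]
wrist_force: [0.4, -0.8, -2.5]
opening: 0.499
```

>>> move_arm(
  moves=[
    {"gripper":0,"x":2.2,"y":-4.6,"z":0,"roll":0},
    {"gripper":0,"x":2.2,"y":-4.6,"z":0,"roll":0},
    {"gripper":0,"x":1.3,"y":-2.9,"z":1,"roll":0},
    {"gripper":0,"x":0,"y":0,"z":2,"roll":0},
    {"gripper":0,"x":0,"y":0,"z":0,"roll":0},
  ],
)

```text
time_s: 12.8
eef_pos: [0.5344, 0.302, 0.2348]
eef_rot: [0.001, 0.997, 0.083, -0.004]
wrist_force: [-0.4, -0.7, -1.9]
opening: 0.497
```

```bash
python3 - <<'E'
from h import *
plan(.5373,.3032,.195,.165)
E
```

```text
t 12.8 p [0.5344 0.302  0.2348] jaw 0.166 tilt [-0.007 -0.003] open 0.497 F [-0.4 -0.7 -1.9] q6 0.16
 now: roll 0.0  shift cm before roll [ 0.33 -0.08  3.98]  after roll [ 0.33 -0.08  3.98]
```

>>> move_arm(
  moves=[
    {"gripper":0,"x":0.1,"y":0,"z":1.3,"roll":0},
    {"gripper":0,"x":0,"y":0,"z":1.2,"roll":0},
    {"gripper":0,"x":0,"y":0,"z":0.7,"roll":0},
    {"gripper":0,"x":0,"y":0,"z":0.3,"roll":0},
    {"gripper":0,"x":0,"y":0,"z":0,"roll":0},
  ],
)

```text
time_s: 13.42
eef_pos: [0.5373, 0.3031, 0.2037]
eef_rot: [-0.0, 0.997, 0.083, -0.0]
wrist_force: [1.0, -0.5, -2.7]
opening: 0.496
```

>>> move_arm(
  moves=[
    {"gripper":0,"x":0,"y":0,"z":0.2,"roll":0},
    {"gripper":0,"x":0,"y":0,"z":0,"roll":0},
  ],
)

```text
time_s: 13.68
eef_pos: [0.5373, 0.3032, 0.2018]
eef_rot: [-0.0, 0.997, 0.083, 0.0]
wrist_force: [-0.4, 0.1, -2.6]
opening: 0.498
```

>>> move_arm(
  moves=[
    {"gripper":0,"x":0,"y":0,"z":0.3,"roll":0},
    {"gripper":0,"x":0,"y":0,"z":0.2,"roll":0},
    {"gripper":0,"x":0,"y":0,"z":0.15,"roll":0},
    {"gripper":0,"x":0,"y":0,"z":0,"roll":0},
  ],
)

```text
time_s: 14.18
eef_pos: [0.5373, 0.3031, 0.1951]
eef_rot: [0.0, 0.997, 0.083, -0.0]
wrist_force: [-0.4, 0.6, -2.5]
opening: 0.5
```

>>> move_arm(
  moves=[
    {"gripper":0,"x":0,"y":0,"z":0.1,"roll":0},
    {"gripper":0,"x":0,"y":0,"z":0,"roll":0},
  ],
)

```text
time_s: 14.42
eef_pos: [0.5374, 0.3032, 0.1949]
eef_rot: [0.0, 0.997, 0.083, 0.0]
wrist_force: [-2.5, -0.6, 4.7]
opening: 0.502
```

Contact. I'll release and rise.

>>> move_arm(
  moves=[
    {"gripper":53,"x":0,"y":0,"z":0,"roll":0},
    {"gripper":60,"x":0,"y":0,"z":0,"roll":0},
    {"gripper":65,"x":0,"y":0,"z":0,"roll":0},
    {"gripper":65,"x":0,"y":0,"z":-2,"roll":0},
    {"gripper":65,"x":0,"y":0,"z":-4,"roll":0},
  ],
)

```text
time_s: 15.05
eef_pos: [0.5366, 0.3029, 0.2541]
eef_rot: [0.0, 0.997, 0.083, -0.002]
wrist_force: [0.7, 0.9, 0.8]
opening: 0.652
```

>>> move_arm(
  moves=[
    {"gripper":65,"x":0,"y":0,"z":-2,"roll":0},
    {"gripper":65,"x":0,"y":0,"z":0,"roll":0},
  ],
)

```text
time_s: 15.3
eef_pos: [0.5381, 0.3034, 0.2769]
eef_rot: [-0.001, 0.997, 0.083, 0.002]
wrist_force: [-0.7, 0.8, 0.7]
opening: 0.651
```

```bash
python3 - <<'E'
from h import *
plan(.3963,-.2594,.25,.073)
plan(.686,-.0165,.25,0)
c=ctrl.camera("scene"); cv2.imwrite("pics/s7.png",cv2.resize(c["img"][200:370,300:500,::-1],None,fx=3,fy=3,interpolation=cv2.INTER_CUBIC))
E
```

```text
t 15.3 p [0.5381 0.3034 0.2769] jaw 0.165 tilt [0.005 0.002] open 0.651 F [-0.7  0.8  0.7] q6 0.16
 now: roll 5.3  shift cm before roll [-23.27  53.18   2.53]  after roll [-18.26  55.1    2.53]
t 15.3 p [0.5381 0.3034 0.2769] jaw 0.165 tilt [0.005 0.002] open 0.651 F [-0.7  0.8  0.7] q6 0.16
 now: roll 9.5  shift cm before roll [ 9.31 34.    2.7 ]  after roll [14.78 32.    2.7 ]
```

View pics/s7.png

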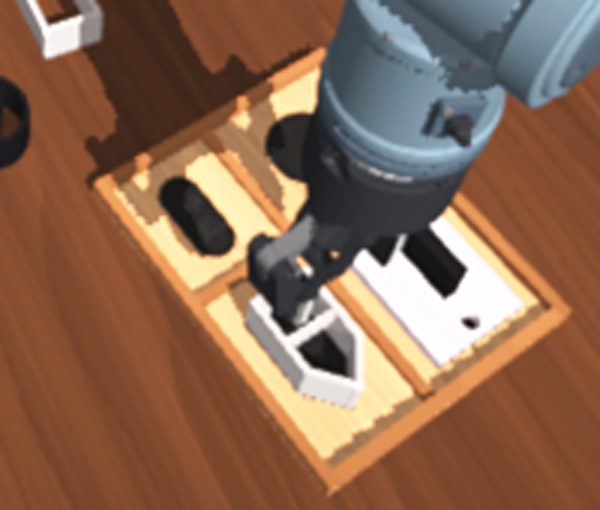

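The pointed die sits on its outline (305,345). Next is the large round die.

>>> move_arm(
  moves=[
    {"gripper":100,"x":0,"y":0,"z":0,"roll":9.5},
    {"gripper":100,"x":2.1,"y":4.5,"z":0,"roll":0},
    {"gripper":100,"x":2.1,"y":4.6,"z":0,"roll":0},
    {"gripper":100,"x":2.1,"y":4.6,"z":0,"roll":0},
    {"gripper":100,"x":2.1,"y":4.6,"z":0,"roll":0},
  ],
)

```text
time_s: 15.98
eef_pos: [0.6209, 0.1186, 0.2721]
eef_rot: [-0.0, 1.0, -0.0, -0.002]
wrist_force: [0.9, 1.5, -0.3]
opening: 0.997
```

>>> move_arm(
  moves=[
    {"gripper":100,"x":2.1,"y":4.6,"z":0,"roll":0},
    {"gripper":100,"x":2.1,"y":4.6,"z":1,"roll":0},
    {"gripper":100,"x":2.2,"y":4.5,"z":1.7,"roll":0},
    {"gripper":100,"x":0,"y":0,"z":0,"roll":0},
  ],
)

```text
time_s: 16.48
eef_pos: [0.6847, -0.0206, 0.2432]
eef_rot: [-0.0, 1.0, -0.003, -0.003]
wrist_force: [-0.2, 0.9, -0.3]
opening: 0.999
```

```bash
python3 - <<'E'
from h import *
plan(.686,-.0165,.186,0)
c=ctrl.camera("scene"); cv2.imwrite("pics/s8.png",cv2.resize(c["img"][130:330,190:390,::-1],None,fx=2.8,fy=2.8,interpolation=cv2.INTER_CUBIC))
E
```

```text
t 16.48 p [ 0.6847 -0.0206  0.2432] jaw -0.005 tilt [-0.005  0.   ] open 0.999 F [-0.2  0.9 -0.3] q6 -0.2
 now: roll -0.3  shift cm before roll [ 0.16 -0.41  5.72]  after roll [ 0.16 -0.41  5.72]
```

View pics/s8.png

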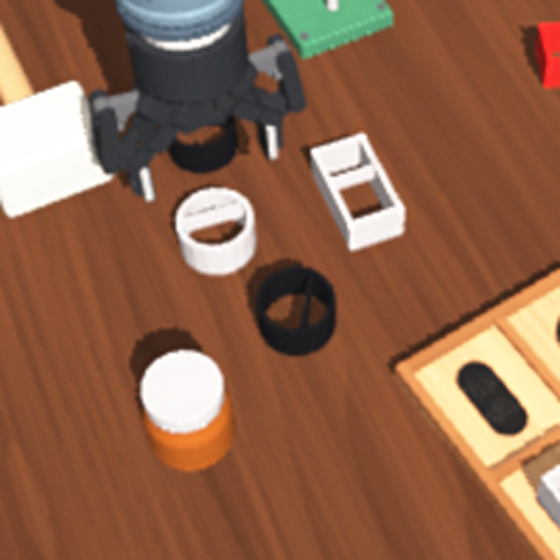

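The fingers straddle the white round die (215,230), and the square die and black rings are clear. Next: lower and grip.

>>> move_arm(
  moves=[
    {"gripper":100,"x":0,"y":-0.4,"z":2,"roll":0},
    {"gripper":100,"x":0,"y":0,"z":2,"roll":0},
    {"gripper":100,"x":0,"y":0,"z":1.2,"roll":0},
    {"gripper":100,"x":0,"y":0,"z":0.7,"roll":0},
    {"gripper":100,"x":0,"y":0,"z":0,"roll":0},
  ],
)

```text
time_s: 17.15
eef_pos: [0.685, -0.0127, 0.1876]
eef_rot: [-0.0, 1.0, -0.0, -0.0]
wrist_force: [-0.0, -0.3, -0.0]
opening: 1.003
```

>>> move_arm(
  moves=[
    {"gripper":80,"x":0,"y":0,"z":0,"roll":0},
    {"gripper":70,"x":0,"y":0,"z":0,"roll":0},
    {"gripper":40,"x":0,"y":0,"z":0,"roll":0},
    {"gripper":0,"x":0,"y":0,"z":0,"roll":0},
    {"gripper":0,"x":0,"y":0,"z":0,"roll":0},
  ],
)

```text
time_s: 17.77
eef_pos: [0.6858, -0.0131, 0.1898]
eef_rot: [0.0, 1.0, -0.0, 0.001]
wrist_force: [-1.0, 0.1, 5.0]
opening: 0.646
```

>>> move_arm(
  moves=[
    {"gripper":0,"x":0,"y":0,"z":-1,"roll":0},
    {"gripper":0,"x":0,"y":0,"z":-2,"roll":0},
    {"gripper":0,"x":0,"y":0,"z":-3,"roll":0},
    {"gripper":0,"x":0,"y":0,"z":-3,"roll":0},
    {"gripper":0,"x":0,"y":0,"z":0,"roll":0},
  ],
)

```text
time_s: 18.4
eef_pos: [0.6865, -0.0132, 0.2827]
eef_rot: [0.001, 1.0, -0.0, 0.004]
wrist_force: [0.1, 0.1, -1.4]
opening: 0.639
```

```bash
python3 - <<'E'
from h import *
plan(.4622,.1785,.195,.165)
c=ctrl.camera("scene"); cv2.imwrite("pics/s9.png",cv2.resize(c["img"][130:330,190:390,::-1],None,fx=2.8,fy=2.8,interpolation=cv2.INTER_CUBIC))
E
```

```text
t 18.4 p [ 0.6865 -0.0132  0.2827] jaw -0.0 tilt [ 0.007 -0.001] open 0.639 F [ 0.1  0.1 -1.4] q6 -0.19
 now: roll -9.5  shift cm before roll [-22.5  -19.17   8.58]  after roll [-19.03 -22.61   8.58]
```

View pics/s9.png

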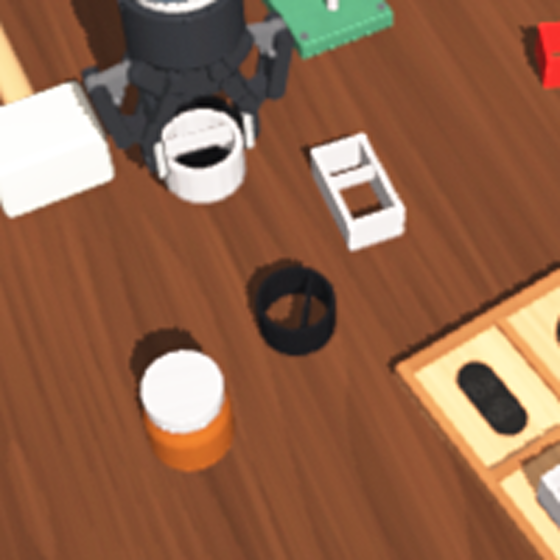

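The round die is held level (203,150). I'm carrying it to its bay.

>>> move_arm(
  moves=[
    {"gripper":0,"x":0,"y":0,"z":0,"roll":-9.5},
    {"gripper":0,"x":-2,"y":-2.4,"z":0,"roll":0},
    {"gripper":0,"x":-3.4,"y":-4,"z":0,"roll":0},
    {"gripper":0,"x":-3.4,"y":-4,"z":0,"roll":0},
    {"gripper":0,"x":-3.4,"y":-4,"z":0,"roll":0},
  ],
)

```text
time_s: 19.08
eef_pos: [0.5389, 0.1099, 0.2764]
eef_rot: [-0.0, 0.997, 0.082, -0.001]
wrist_force: [0.2, 1.0, -1.3]
opening: 0.647
```

>>> move_arm(
  moves=[
    {"gripper":0,"x":-3.4,"y":-4,"z":0,"roll":0},
    {"gripper":0,"x":-2.5,"y":-3,"z":1,"roll":0},
    {"gripper":0,"x":-0.9,"y":-1.2,"z":2,"roll":0},
    {"gripper":0,"x":0,"y":0,"z":2,"roll":0},
    {"gripper":0,"x":0,"y":0,"z":0,"roll":0},
  ],
)

```text
time_s: 19.7
eef_pos: [0.4588, 0.1787, 0.2257]
eef_rot: [0.0, 0.997, 0.083, -0.003]
wrist_force: [0.5, -0.3, -1.6]
opening: 0.643
```

>>> move_arm(
  moves=[
    {"gripper":0,"x":0,"y":0,"z":0,"roll":0},
    {"gripper":0,"x":0,"y":0,"z":0,"roll":0},
  ],
)

```text
time_s: 19.95
eef_pos: [0.4611, 0.1786, 0.2289]
eef_rot: [-0.0, 0.997, 0.082, 0.001]
wrist_force: [-0.1, -0.0, -1.8]
opening: 0.647
```

```bash
python3 - <<'E'
from h import *
plan(.4622,.1785,.195,.165)
E
```

```text
t 19.95 p [0.4611 0.1786 0.2289] jaw 0.165 tilt [0.001 0.   ] open 0.647 F [-0.1 -0.  -1.8] q6 -0.04
 now: roll -0.0  shift cm before roll [0.11 0.02 3.39]  after roll [0.11 0.02 3.39]
```

>>> move_arm(
  moves=[
    {"gripper":0,"x":0.1,"y":0,"z":1,"roll":0},
    {"gripper":0,"x":0,"y":0,"z":1,"roll":0},
    {"gripper":0,"x":0,"y":0,"z":0.6,"roll":0},
    {"gripper":0,"x":0,"y":0,"z":0.3,"roll":0},
    {"gripper":0,"x":0,"y":0,"z":0.2,"roll":0},
  ],
)

```text
time_s: 20.58
eef_pos: [0.4615, 0.1789, 0.197]
eef_rot: [-0.0, 0.997, 0.083, -0.0]
wrist_force: [0.2, 0.2, -1.4]
opening: 0.642
```

>>> move_arm(
  moves=[
    {"gripper":0,"x":0,"y":0,"z":0.15,"roll":0},
    {"gripper":0,"x":0,"y":0,"z":0,"roll":0},
  ],
)

```text
time_s: 20.82
eef_pos: [0.4616, 0.1789, 0.1959]
eef_rot: [-0.0, 0.997, 0.083, 0.0]
wrist_force: [-0.1, 0.1, -1.7]
opening: 0.646
```

>>> move_arm(
  moves=[
    {"gripper":0,"x":0,"y":0,"z":0.15,"roll":0},
    {"gripper":0,"x":0,"y":0,"z":0,"roll":0},
  ],
)

```text
time_s: 21.08
eef_pos: [0.4618, 0.179, 0.1957]
eef_rot: [0.0, 0.997, 0.083, 0.0]
wrist_force: [-6.6, -2.0, 14.1]
opening: 0.646
```

>>> move_arm(
  moves=[
    {"gripper":68,"x":0,"y":0,"z":0,"roll":0},
    {"gripper":75,"x":0,"y":0,"z":0,"roll":0},
    {"gripper":80,"x":0,"y":0,"z":0,"roll":0},
    {"gripper":80,"x":0,"y":0,"z":-2,"roll":0},
    {"gripper":80,"x":0,"y":0,"z":-4,"roll":0},
  ],
)

```text
time_s: 21.7
eef_pos: [0.4606, 0.1787, 0.2532]
eef_rot: [0.0, 0.997, 0.082, -0.002]
wrist_force: [0.7, -0.6, -0.8]
opening: 0.803
```

>>> move_arm(
  moves=[
    {"gripper":70,"x":0,"y":0,"z":-3,"roll":0},
    {"gripper":70,"x":0,"y":0,"z":0,"roll":0},
  ],
)

```text
time_s: 21.95
eef_pos: [0.4626, 0.1791, 0.2866]
eef_rot: [-0.0, 0.997, 0.083, 0.003]
wrist_force: [0.8, 0.5, 0.1]
opening: 0.697
```

```bash
python3 - <<'E'
from h import *
plan(.3963,-.2594,.24,.073)
E
```

```text
t 21.95 p [0.4626 0.1791 0.2866] jaw 0.165 tilt [0.005 0.001] open 0.697 F [0.8 0.5 0.1] q6 -0.04
 now: roll 5.3  shift cm before roll [-13.79  42.15   4.6 ]  after roll [-9.84 43.25  4.6 ]
```

>>> move_arm(
  moves=[
    {"gripper":70,"x":0,"y":0,"z":0,"roll":5.3},
    {"gripper":70,"x":-1.1,"y":4.8,"z":0,"roll":0},
    {"gripper":70,"x":-1.1,"y":4.8,"z":0,"roll":0},
    {"gripper":70,"x":-1.1,"y":4.8,"z":0,"roll":0},
    {"gripper":70,"x":-1.1,"y":4.8,"z":0,"roll":0},
  ],
)

```text
time_s: 22.58
eef_pos: [0.4307, -0.0171, 0.283]
eef_rot: [-0.0, 0.999, 0.037, -0.001]
wrist_force: [0.8, -0.0, 0.3]
opening: 0.695
```

>>> move_arm(
  moves=[
    {"gripper":70,"x":-1.1,"y":4.8,"z":0,"roll":0},
    {"gripper":70,"x":-1.1,"y":4.8,"z":0,"roll":0},
    {"gripper":70,"x":-1.1,"y":4.8,"z":0,"roll":0},
    {"gripper":70,"x":-1.1,"y":4.8,"z":1,"roll":0},
    {"gripper":70,"x":-1.1,"y":4.8,"z":2,"roll":0},
  ],
)

```text
time_s: 23.2
eef_pos: [0.3937, -0.2608, 0.2534]
eef_rot: [0.0, 0.999, 0.036, 0.0]
wrist_force: [0.9, 0.5, -0.3]
opening: 0.699
```

>>> move_arm(
  moves=[
    {"gripper":70,"x":0,"y":0,"z":1,"roll":0},
    {"gripper":70,"x":0,"y":0,"z":0,"roll":0},
    {"gripper":70,"x":0,"y":0,"z":0,"roll":0},
  ],
)

```text
time_s: 23.58
eef_pos: [0.3944, -0.2579, 0.244]
eef_rot: [-0.0, 0.999, 0.037, -0.0]
wrist_force: [0.2, 1.0, -0.3]
opening: 0.698
```

```bash
python3 - <<'E'
from h import *
plan(.3963,-.2594,.188,.073)
c=ctrl.camera("scene"); cv2.imwrite("pics/s10.png",cv2.resize(c["img"][50:320,240:500,::-1],None,fx=2.2,fy=2.2,interpolation=cv2.INTER_CUBIC))
E
```

```text
t 23.57 p [ 0.3944 -0.2579  0.244 ] jaw 0.074 tilt [-0.001  0.001] open 0.698 F [ 0.2  1.  -0.3] q6 -0.91
 now: roll 0.1  shift cm before roll [0.19 0.16 5.6 ]  after roll [0.19 0.16 5.6 ]
```

View pics/s10.png

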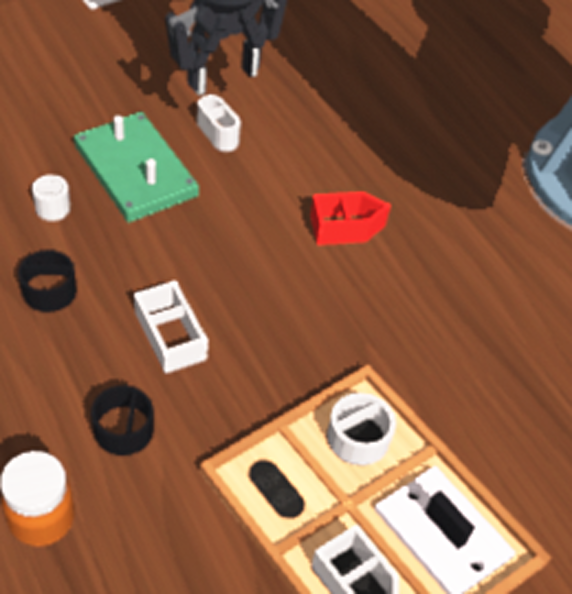

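The round die rests in its bay (362,428). The fingers straddle the slot die (218,122), so I go down and grip.

>>> move_arm(
  moves=[
    {"gripper":70,"x":0.2,"y":0.2,"z":2,"roll":0},
    {"gripper":70,"x":0,"y":0,"z":2,"roll":0},
    {"gripper":70,"x":0,"y":0,"z":1,"roll":0},
    {"gripper":70,"x":0,"y":0,"z":0.4,"roll":0},
    {"gripper":60,"x":0,"y":0,"z":0,"roll":0},
  ],
)

```text
time_s: 24.25
eef_pos: [0.3966, -0.261, 0.1905]
eef_rot: [0.0, 0.999, 0.037, 0.0]
wrist_force: [1.0, -0.4, -0.1]
opening: 0.599
```

>>> move_arm(
  moves=[
    {"gripper":45,"x":0,"y":0,"z":0,"roll":0},
    {"gripper":30,"x":0,"y":0,"z":0,"roll":0},
    {"gripper":0,"x":0,"y":0,"z":0,"roll":0},
    {"gripper":0,"x":0,"y":0,"z":0,"roll":0},
    {"gripper":0,"x":0,"y":0,"z":0,"roll":0},
  ],
)

```text
time_s: 24.88
eef_pos: [0.3968, -0.2614, 0.1911]
eef_rot: [0.001, 0.999, 0.036, 0.001]
wrist_force: [-0.2, 1.6, 6.2]
opening: 0.321
```

>>> move_arm(
  moves=[
    {"gripper":0,"x":0,"y":0,"z":-1,"roll":0},
    {"gripper":0,"x":0,"y":0,"z":-2,"roll":0},
    {"gripper":0,"x":0,"y":0,"z":-4,"roll":0},
    {"gripper":0,"x":0,"y":0,"z":-4,"roll":0},
    {"gripper":0,"x":0,"y":0,"z":0,"roll":0},
  ],
)

```text
time_s: 25.5
eef_pos: [0.3973, -0.262, 0.3039]
eef_rot: [0.003, 0.999, 0.036, 0.002]
wrist_force: [0.6, -0.3, -2.0]
opening: 0.322
```

```bash
python3 - <<'E'
from h import *
plan(.5559,.1913,.24,.165)
c=ctrl.camera("scene"); cv2.imwrite("pics/s11.png",cv2.resize(c["img"][50:200,260:420,::-1],None,fx=3,fy=3,interpolation=cv2.INTER_CUBIC))
E
```

```text
t 25.5 p [ 0.3973 -0.262   0.3039] jaw 0.073 tilt [ 0.005 -0.006] open 0.322 F [ 0.6 -0.3 -2. ] q6 -0.91
 now: roll -5.3  shift cm before roll [ 19.09 -44.09   6.22]  after roll [ 23.07 -42.15   6.22]
```

View pics/s11.png

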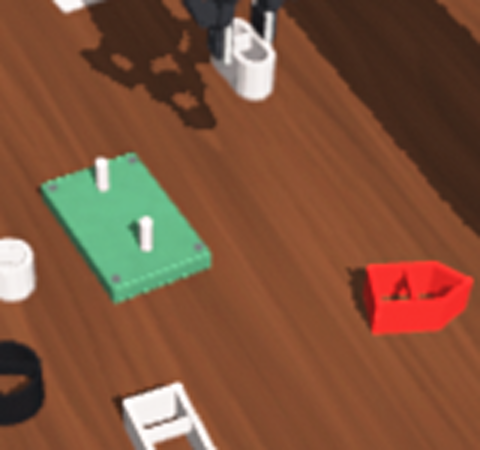

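The slot die is held and lifted (245,60). I'm carrying it to its bay.

>>> move_arm(
  moves=[
    {"gripper":0,"x":0,"y":0,"z":0,"roll":-5.3},
    {"gripper":0,"x":1.4,"y":-2.5,"z":0,"roll":0},
    {"gripper":0,"x":2.3,"y":-4.2,"z":0,"roll":0},
    {"gripper":0,"x":2.3,"y":-4.2,"z":0,"roll":0},
    {"gripper":0,"x":2.3,"y":-4.2,"z":0,"roll":0},
  ],
)

```text
time_s: 26.18
eef_pos: [0.4529, -0.0968, 0.2986]
eef_rot: [-0.001, 0.997, 0.082, -0.001]
wrist_force: [0.6, -0.0, -2.2]
opening: 0.319
```

>>> move_arm(
  moves=[
    {"gripper":0,"x":2.3,"y":-4.2,"z":0,"roll":0},
    {"gripper":0,"x":2.3,"y":-4.2,"z":0,"roll":0},
    {"gripper":0,"x":2.3,"y":-4.2,"z":0,"roll":0},
    {"gripper":0,"x":2.3,"y":-4.2,"z":0,"roll":0},
    {"gripper":0,"x":2.3,"y":-4.2,"z":0,"roll":0},
  ],
)

```text
time_s: 26.8
eef_pos: [0.5318, 0.1291, 0.2983]
eef_rot: [-0.0, 0.997, 0.083, -0.002]
wrist_force: [1.2, -0.5, -1.2]
opening: 0.325
```

>>> move_arm(
  moves=[
    {"gripper":0,"x":2.1,"y":-3.8,"z":1,"roll":0},
    {"gripper":0,"x":1,"y":-2.1,"z":2,"roll":0},
    {"gripper":0,"x":0,"y":0,"z":2,"roll":0},
    {"gripper":0,"x":0,"y":0,"z":0,"roll":0},
    {"gripper":0,"x":0,"y":0,"z":0,"roll":0},
  ],
)

```text
time_s: 27.42
eef_pos: [0.553, 0.1899, 0.2501]
eef_rot: [0.0, 0.997, 0.082, -0.0]
wrist_force: [0.0, -0.3, -1.7]
opening: 0.322
```

```bash
python3 - <<'E'
from h import *
plan(.5559,.1897,.197,.165)
E
```

```text
t 27.43 p [0.553  0.1899 0.2501] jaw 0.164 tilt [-0.001 -0.   ] open 0.322 F [ 0.  -0.3 -1.7] q6 -0.04
 now: roll -0.0  shift cm before roll [0.28 0.07 5.31]  after roll [0.28 0.07 5.31]
```

>>> move_arm(
  moves=[
    {"gripper":0,"x":0.25,"y":0.1,"z":1.6,"roll":0},
    {"gripper":0,"x":0,"y":0,"z":1.6,"roll":0},
    {"gripper":0,"x":0,"y":0,"z":1.1,"roll":0},
    {"gripper":0,"x":0,"y":0,"z":0.6,"roll":0},
    {"gripper":0,"x":0,"y":0,"z":0.2,"roll":0},
  ],
)

```text
time_s: 28.05
eef_pos: [0.5556, 0.1904, 0.1986]
eef_rot: [0.0, 0.997, 0.083, -0.0]
wrist_force: [-0.2, 0.2, -1.9]
opening: 0.321
```

>>> move_arm(
  moves=[
    {"gripper":0,"x":0,"y":0,"z":0.1,"roll":0},
    {"gripper":0,"x":0,"y":0,"z":0,"roll":0},
  ],
)

```text
time_s: 28.3
eef_pos: [0.5559, 0.1904, 0.1986]
eef_rot: [-0.0, 0.997, 0.083, 0.0]
wrist_force: [-0.4, -0.7, -1.3]
opening: 0.322
```

>>> move_arm(
  moves=[
    {"gripper":0,"x":0,"y":0,"z":0.15,"roll":0},
    {"gripper":0,"x":0,"y":0,"z":0,"roll":0},
  ],
)

```text
time_s: 28.55
eef_pos: [0.556, 0.1904, 0.1972]
eef_rot: [-0.0, 0.997, 0.083, 0.001]
wrist_force: [0.1, 1.0, 0.4]
opening: 0.32
```

>>> move_arm(
  moves=[
    {"gripper":0,"x":0,"y":0,"z":0.1,"roll":0},
    {"gripper":0,"x":0,"y":0,"z":0,"roll":0},
  ],
)

```text
time_s: 28.8
eef_pos: [0.5561, 0.1905, 0.1972]
eef_rot: [0.0, 0.997, 0.083, 0.0]
wrist_force: [-3.8, -0.5, 10.2]
opening: 0.323
```

>>> move_arm(
  moves=[
    {"gripper":36,"x":0,"y":0,"z":0,"roll":0},
    {"gripper":45,"x":0,"y":0,"z":0,"roll":0},
    {"gripper":52,"x":0,"y":0,"z":0,"roll":0},
    {"gripper":52,"x":0,"y":0,"z":-2,"roll":0},
    {"gripper":52,"x":0,"y":0,"z":-4,"roll":0},
  ],
)

```text
time_s: 29.42
eef_pos: [0.555, 0.1902, 0.2556]
eef_rot: [0.0, 0.997, 0.083, -0.002]
wrist_force: [-0.4, -0.3, -0.6]
opening: 0.517
```

>>> move_arm(
  moves=[
    {"gripper":52,"x":0,"y":0,"z":-5,"roll":0},
    {"gripper":52,"x":0,"y":0,"z":-5,"roll":0},
    {"gripper":52,"x":-2,"y":5,"z":-2,"roll":0},
    {"gripper":52,"x":-2,"y":5,"z":0,"roll":0},
    {"gripper":52,"x":-2,"y":5,"z":0,"roll":0},
  ],
)

```text
time_s: 30.05
eef_pos: [0.5207, 0.0313, 0.3778]
eef_rot: [0.0, 0.997, 0.083, 0.002]
wrist_force: [0.7, -0.2, 0.5]
opening: 0.52
```

>>> move_arm(
  moves=[
    {"gripper":52,"x":-2,"y":5,"z":0,"roll":0},
    {"gripper":52,"x":-2,"y":5,"z":0,"roll":0},
    {"gripper":52,"x":-2,"y":5,"z":0,"roll":0},
    {"gripper":52,"x":-2,"y":5,"z":0,"roll":0},
    {"gripper":52,"x":-2,"y":5,"z":0,"roll":0},
  ],
)

```text
time_s: 30.68
eef_pos: [0.4631, -0.2321, 0.3774]
eef_rot: [0.001, 0.997, 0.083, 0.001]
wrist_force: [0.5, 0.4, 0.6]
opening: 0.524
```

```bash
python3 - <<'E'
from h import *
plan(.3,-.4,.4,.165)
c=ctrl.camera("top"); cv2.imwrite("pics/t12.png",c["img"][:,:,::-1])
s=ctrl.camera("scene"); a=cv2.resize(c["img"][160:290,150:310],None,fx=2.4,fy=2.4,interpolation=cv2.INTER_CUBIC)
b=cv2.resize(s["img"][200:370,320:500],(384,312),interpolation=cv2.INTER_CUBIC)
cv2.imwrite("pics/f.png",np.hstack([a[:312],b])[:,:,::-1])
img=c["img"]; w=white(img); n,l,st,ce=cv2.connectedComponentsWithStats(w)
R=np.array([[np.cos(.1647),-np.sin(.1647)],[np.sin(.1647),np.cos(.1647)]])
for i in range(1,n):
    if st[i,4]<40 or not(150<ce[i][0]<460 and 60<ce[i][1]<300): continue
    k=max(cv2.findContours((l==i).astype(np.uint8),0,1)[0],key=len)[:,0,:]
    for z in(.016,.022):
        r=cv2.minAreaRect((ray(c,k,z)*1000).astype(np.float32)); print(z,ce[i].round(),np.round(r[0],1),np.round(r[1],1),round(r[2],1),"tray",(R.T@(np.array(r[0])-[492.8,247.8])).round(1))
E
```

```text
t 30.68 p [ 0.4631 -0.2321  0.3774] jaw 0.165 tilt [ 0.002 -0.001] open 0.524 F [0.5 0.4 0.6] q6 -0.86
 now: roll 0.0  shift cm before roll [-18.85  13.88  -2.26]  after roll [-18.84  13.88  -2.26]
0.016 [388.  97.] [ 791.  -139.1] [109.3  72.9] 2.7 tray [ 230.8 -430.5]
0.022 [388.  97.] [ 788.9 -138.2] [108.6  72.4] 2.7 tray [ 228.8 -429.3]
0.016 [270. 107.] [773.1 136.5] [56.9 55.5] 88.4 tray [ 258.3 -155.8]
0.022 [270. 107.] [771.1 135.5] [56.5 55.1] 88.4 tray [ 256.1 -156.4]
0.016 [427. 169.] [ 619.3 -223.3] [36.7 45.5] 43.9 tray [  47.6 -485.4]
0.022 [427. 169.] [ 618.4 -221.8] [36.4 45.2] 43.9 tray [  46.9 -483.8]
0.016 [333. 190.] [573.2  -7. ] [80.2 46.1] 89.0 tray [  37.6 -264.5]
0.022 [333. 190.] [572.6  -7. ] [79.6 45.8] 89.0 tray [  36.9 -264.4]
0.016 [245. 200.] [556.6 195. ] [32.7 71.2] 9.7 tray [ 54.3 -62.5]
0.022 [245. 200.] [556.1 193.6] [32.4 70.7] 9.7 tray [ 53.5 -63.8]
0.016 [198. 208.] [537.3 308.8] [47.4 90. ] 8.5 tray [53.9 52.9]
0.022 [198. 208.] [536.9 306.6] [47.1 89.4] 8.5 tray [53.1 50.8]
0.016 [252. 241.] [461.9 177.1] [62.2 58.9] 89.4 tray [-42.1 -64.7]
0.022 [252. 241.] [462.  175.8] [61.7 58.5] 89.4 tray [-42.2 -66. ]
0.016 [204. 249.] [443.8 288.4] [ 72.7 102.1] 9.5 tray [-41.7  48.1]
0.022 [204. 249.] [444.  286.4] [ 72.2 101.4] 9.5 tray [-41.8  46.1]
```

View pics/f.png

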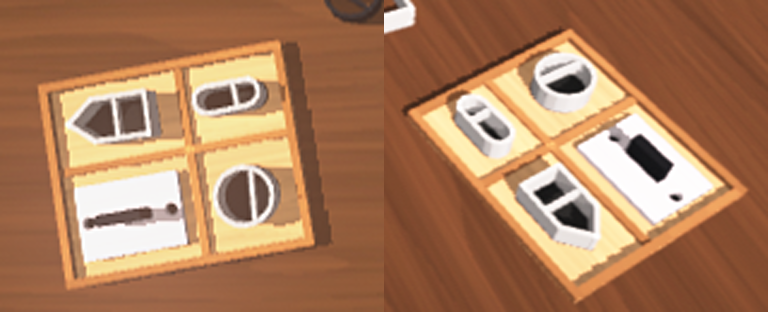

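All four pieces lie flat and square on their outlines, at about (115,115), (230,95), (130,215) and (245,195) in the top crop. Each is within about 4 mm, and the bystanders haven't moved. I'm handing in.

```bash
python3 -c "
from bench import ctrl
print(ctrl.hand_in())"
```

```text
the job is handed in; nothing more can be done
None
```

The nest plate, large round die, pointed die and slot die are all in the tray on their own outlines, and the job was handed in at about 31 s of the 102 s allowed. I lifted the plate straight up and slowly off its pins; it looked level once clear. I lowered each piece until the wrist force showed contact before letting go.

- **Placement:** In the last top view each piece was within about 4 mm of its outline centre. The plate and the two long dies were within about 0.02 rad of square.
- **Flatness:** Both views show all four pieces flat on the tray floor. I judged this by eye and did not measure tilt.
- **Things to leave alone:** The small round die, square die, jar and mallet measured within 1 mm of where they started. The black and red look-alikes were never picked up, but I did not measure them at the end.
- **Gripper:** It was clear of everything when I handed in, with the wrist at 0.38 m.

No check failed or disagreed. The first three move calls were refused because some keys were missing from the rows; nothing moved, and I sent them again with all five keys.

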